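# Reset a peristaltic pump's pressure arm to its first click and hold it

## Task

The bench pump is still clicked up for thin tubing, and the next tube needs the first click only. Swing its release lever to the stop and let it spring back so that the pressure arm flies home, then push the arm back by its upright post until it is past the first click. Finish still holding it there against its spring, a few millimetres past the click so that the pawl is unloaded but well short of the second click, so that I can tighten its lock screw; leave the screwdriver, dish and vial where they are.

Things in the scene. Friction and masses are not known exactly. Their poses are not given: they have to be found in the camera images.
- pump: Peristaltic pump fixed to the bench, 186 (x) x 250 (y) x 70 mm, white, bare metal deck on top at z = 70 mm; origin under its centre, x from its front panel (display, keys) to its back, y to its left. On the deck: rotor of four white rollers in the middle (26 mm radius, 28 mm high), pressure arm along the front right, release lever at the back left. Nothing rises more than 53 mm above the deck
- pressure_arm (a joint): Angle of the pressure arm, rad: 0 home at its front stop, growing as the post is pushed to the pump's back (anticlockwise from above), far stop 0.66. Sprung to home: 3.7 N at the post at home, 0.055 N more per mm. A ratchet stops its return: let go, it rests on the pawl at 0.18, 0.36 or 0.53 (clicks 1 to 3); the pawl clicks in 0.01 to 0.02 beyond each. Starts on click 2 or 3
- post (a point): Point on the axis of the arm's upright black post (15 mm in diameter, 17 to 53 mm above the deck, at the end of a steel bar 15 mm wide whose top is 15 mm above the deck), 35 mm above the deck: push or grip here. Moves with the arm: from home 21.6 mm to rest on click 1, 43.2 mm to click 2. Each click takes about 1 N more just before the pawl drops in
- bar_pivot (a point): Point on the arm's pivot axis at the height of point post, 120 mm from it; axes as the pump's. At joint value 0 the bar points from the pivot to the pump's right and 0.30 rad towards its front; at 0.30 straight to its right
- release_lever (a joint): Angle of the release lever, the tail of the ratchet's pawl, rad: 0 at rest with the pawl in the teeth, growing as the thumb pin is pushed from the pump's left side towards its right (clockwise from above), 0.36 at its stop. Above 0.12 the arm is free and flies home. Sprung to 0: 3 to 4.5 N at the pin
- thumb_pin (a point): Point on the axis of the release lever's black thumb pin (12 mm in diameter, from 15 to 49 mm above the deck), 32 mm above the deck; moves with the lever
- lever_pivot (a point): Point on the release lever's pivot axis at the height of point thumb_pin, 56 mm from it; axes as the pump's. At rest the lever points from here to the pump's back and 0.20 rad to its left
- screwdriver: Slim screwdriver, 137 mm long, lying in front of the pump: a bystander; origin under its middle
- dish: Clear round culture dish, 64 mm across, 15 mm high, in front of the pump: a bystander; origin under its middle
- vial: Small capped vial, 26 mm across, 54 mm high, standing to the right of the pump: a bystander; origin under its middle

How it is judged:
On the way, in this order (a step that is already met when the one before it is completed fails the run):
1. the release lever is swung to its stop (value of joint release_lever above 0.33 rad), for 0.05 s.
2. the lever has sprung back and the arm is home (value of joint release_lever below 0.03 rad and value of joint pressure_arm below 0.04 rad), for 0.1 s.
3. the arm is pushed past its first click (value of joint pressure_arm above 0.2 rad and value of joint release_lever below 0.12 rad), for 0.2 s.
At the end, for the whole second after the job is handed in: The fingers hold the pressure arm still (over 1.5 N on its bar or post), past the first click and off the pawl (joint above 0.20; at 0.18 the pawl carries it) and short of the second (below 0.338; it would rest at 0.36), with the release lever back in the teeth (below 0.12) (all of step 3 and value of joint pressure_arm below 0.338 rad and velocity of joint pressure_arm between -0.1 and 0.1 rad/s and contact force between the fingers and pressure_arm above 1.5 N); the arm keeps its last pose, push and grip.
It fails at once if a bystander is knocked away (moved more than 20 mm) (distance of any of screwdriver, dish, vial from where it was at the start of the episode above 0.02 m).
It also fails if it takes over 61 s, if anything falls off the work surface, if the arm or the gripper's body presses on something with over 40 N, if the wrist force passes 120 N, or if a joint passes its speed limit or range.

## Robot

A 6-joint arm with a two-finger parallel gripper is mounted at the origin on the work surface; the furniture and walls round the work are solid. World frame = base frame: x ahead of the robot, y to its left, z up, the work surface at z = 0. Lengths are in m, angles in rad, forces in N, time in s.
With the tool pointing down it reaches from about 0.25 to 0.725 m from the base axis. Payload 4 kg.
Tool frame: the origin (TCP) lies on the centre line of the jaws, within the pads' length; the fingertips stand ahead of it and the grasp point (between the pads) lies 3 mm ahead of it (bot.tcp_to_tips is the z of the fingertips in the tool frame, in m); z points along the fingers, y is the line along which they close (so a half turn about z gives the same grasp; the last joint's range is limited). The gripper opens to 85 mm and grips with 20 to 120 N. Pads are 22 mm wide; open, the fingers measure 114 mm over their backs; the gripper's body (76 mm by 85 mm) begins 54 mm behind the grasp point. The pads swing forward as they close: fully open they stand 13 mm farther back than shut.
Start: joints at [-1.171, 0.241, 0.005, 1.335, 0, 1.571], TCP at [0.195, -0.461, 0.233] pointing down, gripper open.
Joint ranges: [-2.72, 2.72], [-1.05, 1.87], [-1.09, 1.28], [-1.99, 2.15], [-1.42, 1.44], [-3.14, 3.14]. Speed limits (rad/s): [2.79, 2.79, 3.14, 3.14, 3.14, 3.14].

## Interface

Orientations are given as a unit quaternion [x, y, z, w].
In Python, from workcell import telemetry, camera, camera_params, ticket, boxes_of, cut_out, spot_point, bot gives the robot as it stands.
- The arm moves only by the shell command python3 -m creep 'ROWS'. ROWS is text: rows parted by semicolons, each of 5 numbers parted by spaces: the opening, from 0 (shut) to 1 (fully open), then the shift along the tool's x, y, z in units of 150 mm (1.0 is 150 mm), then the turn about the tool's z in units of 180 degrees (1.0 is 180 degrees). In form: claw x y z turn; .... A call has 1 to 12 rows; each row is the pose to reach, as a shift and turn from the pose commanded when the call began, along the tool's axes at that moment, turning the shorter way round; what a row does not reach only later rows make up. A row lasts 1/8 s, in which the tool goes at most 62.5 mm and 10.7 degrees, less where a joint would pass 70% of its speed; a pose out of reach is approached as far as the arm can. A call with a number of a shift or a turn outside -1 to 1 is refused whole. A call with a gripper value outside its range is refused whole. The fingers move at their own pace and stop on an object; the grip force is fixed at half the most. Time passes only in rows, so rows that repeat a pose let the fingers close. It gives the time, the measured TCP pose, the force, the opening and the grip force at its end, in the units of the state.
- telemetry.get_obs(): the state, without advancing time (a new reading comes with each control period).
- camera(name): name is "side" or "top" or "wrist"; returns the picture (420x560x3 uint8, red, green, blue); there is no depth.
- camera_params(name): a dict with "camera_matrix" (3x3 intrinsics, pixels), "eye" and "attitude" of the camera in the world. Camera axes: x right, y down, z forward; pixel columns grow to the right and rows downward; lengths in m; the calibration is good to about 2 mm. A picture is of the moment at which its call begins: read the wrist's pose just before it. camera_params takes no time and is no camera call; for the wrist camera it gives the pose at the moment of the call.
- ticket.job_done(): hands the job in; it is judged then, once.
Trained networks look in the newest picture that a camera, given by its name, has taken for a name from the list of things; names that differ only in an ending like _2 or _b are one class to them, and where a whole thing is asked for, a point or a joint stands for the part that bears it (a point fixed in the world has none). Each returns a list of dicts, best first, with "conf" (0 to 1); they miss things now and then, are a little off and sometimes report something else, mostly with a low value. They report only what shows in the picture. A call takes as long as a camera call.
- boxes_of(thing, camera): "at" ([x, y, z] in m, in world coordinates, good to about 4 mm: the middle of the surface that is visible of it).
- cut_out(thing, camera): "pixels" (420x560 bool, what is visible of it).
- spot_point(thing, camera): "at" ([x, y, z] in m, in world coordinates, good to about 4 mm: a listed point, or the origin of a listed thing).
The state is a dict: "clock": time; "joint_pos": joint angles; "joint_vel": joint speeds; "tau": joint torques, N m; "eef_pos": TCP position; "tool_rot": TCP orientation; "ft_force": force on the tool from outside, world axes, zero at the start; "ft_torque": the same for the moment, N m; "grip_width": finger opening in m; "grasp_force": force on a finger pad.
Only numpy, scipy, OpenCV 4.12 (cv2) and the standard library are available. Lean on these libraries where they do the work, as an engineer would, in place of code of your own. Each camera call takes 0.05 s, during which the arm holds its last target. There are 200 camera calls.

## Working session

There is one attempt and no reset: what is moved stays moved. The work goes in short steps, Python scripts to look and compute and a shell command to move; the robot and the scene stay as the last step left them, time stands still between calls to the robot, and variables do not carry over. Pictures are saved under pics/ and viewed, at most 10 in all, crops included, and the job is handed in when it is done.

```bash
ls; mkdir -p pics; cat > h.py <<'E'
import numpy as np, cv2
from scipy.spatial.transform import Rotation as R
from workcell import telemetry, camera, camera_params, ticket, boxes_of, cut_out, spot_point, bot
def st():
    o=telemetry.get_obs()
    print('t',round(o['clock'],2),'p',np.round(o['eef_pos'],4),'q',np.round(o['tool_rot'],3),'F',np.round(o['ft_force'],1),'w',round(o['grip_width'],4))
    return o
def snap(n,f):
    im=camera(n); cv2.imwrite('pics/'+f,im[:,:,::-1]); return im
def sp(names,cams,f=spot_point):
    for c in cams:
        for n in names:
            try: r=f(n,c)
            except Exception as e: print(c,n,e); continue
            print(c,n,[(np.round(d['at'],4).tolist(),round(d['conf'],2)) for d in r[:2]])
def tool(o,p):  # world displacement target -> tool units
    return R.from_quat(o['tool_rot']).inv().apply(np.array(p)-o['eef_pos'])/0.15
E
python3 - <<'E'
from h import *
o=st(); print(bot.tcp_to_tips, R.from_quat(o['tool_rot']).as_matrix().round(3).tolist())
a=snap('top','top1.png'); b=snap('side','side1.png')
sp(['pump','post','bar_pivot','thumb_pin','lever_pivot','screwdriver','dish','vial'],['top','side'])
E
```

```text
pics
t 0.0 p [ 0.1944 -0.46    0.2322] q [ 0.98   0.199 -0.    -0.001] F [ 0.5  0.2 -0.4] w 0.0856
0.022 [[0.921, 0.389, -0.001], [0.389, -0.921, 0.002], [0.0, -0.002, -1.0]]
top pump [([0.5738, 0.0484, -0.0032], 0.69)]
top post [([0.5971, -0.0486, 0.1072], 0.83), ([0.6087, 0.15, 0.0998], 0.18)]
top bar_pivot [([0.528, 0.058, 0.1041], 0.95)]
top thumb_pin [([0.6072, 0.152, 0.1052], 0.53)]
top lever_pivot []
top screwdriver [([0.4201, 0.0227, -0.0013], 0.66)]
top dish [([0.4415, -0.0846, -0.0052], 0.83)]
top vial [([0.663, -0.0823, -0.0022], 0.66), ([0.4391, -0.084, -0.0055], 0.28)]
side pump [([0.5754, 0.045, -0.0022], 0.67)]
side post [([0.5905, -0.0426, 0.1064], 0.92)]
side bar_pivot [([0.5315, 0.0548, 0.1065], 0.91)]
side thumb_pin [([0.607, 0.1561, 0.1036], 0.51)]
side lever_pivot [([0.5608, 0.128, 0.1032], 0.59)]
side screwdriver []
side dish []
side vial [([0.6643, -0.0854, -0.0035], 0.61)]
```

View pics/top1.png

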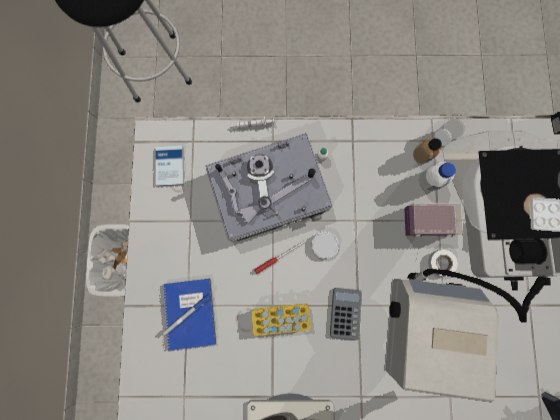

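View pics/side1.png

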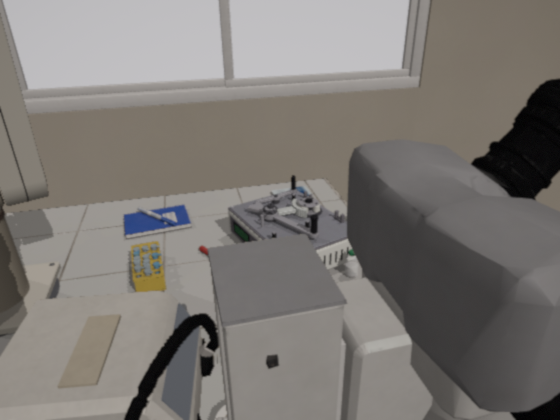

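The top view shows the pump at about (268,188), turned roughly 20° anticlockwise. The black post is at (311,173), the thumb pin at (219,168), the screwdriver at (280,256), the dish at (325,245) and the vial at (323,153). The side view agrees with this. The bar direction points to click 3. I'll lift and move above the pump so the wrist camera can see it.

```bash
python3 -m creep '0 0 0 -0.3 0; 0 0 0 -0.6 0; 0 0.2 -0.12 -0.6 0; 0 0.4 -0.24 -0.6 0; 0 0.6 -0.36 -0.6 0; 0 0.8 -0.48 -0.6 0; 0 1 -0.6 -0.6 0; 0 1 -0.6 -0.6 0' | tail -5
python3 -m creep '0 0.2 -0.12 0 0; 0 0.4 -0.24 0 0; 0 0.6 -0.36 0 0; 0 0.8 -0.48 0 0; 0 1 -0.6 0 0; 0 1 -0.6 0 0' | tail -5
python3 -m creep '0 0.2 -0.12 0 0; 0 0.4 -0.24 0 0; 0 0.6 -0.36 0 0; 0 0.8 -0.48 0 0; 0 0.8 -0.48 0 0; 0 0.8 -0.48 0 0' | tail -5
python3 - <<'E'
from h import *
o=st(); snap('wrist','w1.png')
c=camera_params('wrist'); print(c['eye'],c['attitude'])
sp(['pump','post','bar_pivot','thumb_pin','lever_pivot','screwdriver','dish'],['wrist'])
E
```

```text
eef_pos: [0.2987, -0.3179, 0.3234]
tool_rot: [0.98, 0.2, 0.0, 0.0]
ft_force: [0.1, 0.6, 0.0]
grip_width: -0.0003
grasp_force: 0.0
eef_pos: [0.4017, -0.1773, 0.323]
tool_rot: [0.98, 0.2, -0.0, 0.0]
ft_force: [0.1, -0.8, -1.0]
grip_width: 0.0001
grasp_force: 0.0
eef_pos: [0.483, -0.0661, 0.323]
tool_rot: [0.98, 0.198, -0.0, 0.0]
ft_force: [0.5, -0.0, -0.6]
grip_width: 0.0003
grasp_force: 0.0
t 3.4 p [ 0.483  -0.0661  0.323 ] q [ 0.98   0.198 -0.     0.   ] F [ 0.5 -0.  -0.6] w 0.0003
[ 0.56132553 -0.03285298  0.46302876] [ 0.82126569 -0.54569619 -0.09215732  0.13872762]
wrist pump [([0.5787, 0.0481, -0.0028], 0.74)]
wrist post [([0.592, -0.0487, 0.1033], 0.65)]
wrist bar_pivot [([0.5294, 0.0553, 0.1076], 0.9)]
wrist thumb_pin []
wrist lever_pivot [([0.5581, 0.1326, 0.1019], 0.79)]
wrist screwdriver [([0.4196, 0.0214, -0.0012], 0.89), ([0.4444, -0.0834, -0.0001], 0.46)]
wrist dish [([0.4435, -0.0875, 0.0001], 0.96), ([0.4194, 0.0228, 0.0008], 0.45)]
```

View pics/w1.png

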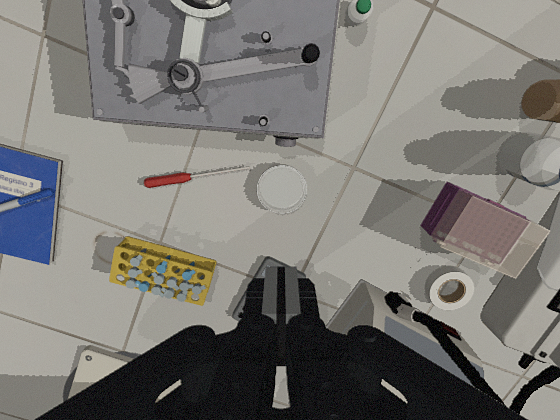

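The wrist picture shows the post at (310,53), the bar pivot at (184,75) and stop pegs at (266,37) and (263,121). The screwdriver at (200,175) and the dish at (282,188) are clear in front. Next I move over the pump to see the lever from a second place.

```bash
python3 -m creep '0 0.15 -0.2 0 0; 0 0.3 -0.4 0 0; 0 0.45 -0.6 0 0; 0 0.6 -0.8 0 0; 0 0.6 -0.8 0 0; 0 0.6 -0.8 0 0' | tail -5
python3 - <<'E'
from h import *
o=st(); snap('wrist','w2.png')
c=camera_params('wrist'); print(c['eye'],c['attitude'])
for i in range(2):
  camera('wrist');sp(['pump','post','bar_pivot','thumb_pin','lever_pivot'],['wrist'])
E
```

```text
eef_pos: [0.5194, 0.0803, 0.323]
tool_rot: [0.98, 0.199, -0.0, 0.0]
ft_force: [0.6, -0.6, 0.2]
grip_width: 0.0003
grasp_force: 0.0
t 4.55 p [0.5194 0.0803 0.323 ] q [ 0.98   0.199 -0.     0.   ] F [ 0.6 -0.6  0.2] w 0.0003
[0.59777932 0.11333855 0.46309417] [ 0.82154938 -0.54531178 -0.09200516  0.1386605 ]
wrist pump [([0.5812, 0.049, -0.0057], 0.91)]
wrist post [([0.5898, -0.0463, 0.1006], 0.77)]
wrist bar_pivot [([0.5326, 0.0562, 0.1055], 0.79), ([0.5896, -0.05, 0.103], 0.69)]
wrist thumb_pin [([0.6105, 0.157, 0.0983], 0.93), ([0.5897, -0.0501, 0.0967], 0.71)]
wrist lever_pivot [([0.56, 0.1314, 0.1023], 0.97)]
wrist pump [([0.579, 0.0436, -0.0044], 0.55)]
wrist post [([0.5908, -0.0496, 0.1017], 0.74), ([0.5324, 0.0559, 0.1062], 0.68)]
wrist bar_pivot [([0.5286, 0.0576, 0.1085], 0.94)]
wrist thumb_pin [([0.6075, 0.1566, 0.0976], 0.69)]
wrist lever_pivot [([0.5762, 0.0464, -0.0034], 0.63), ([0.5573, 0.1308, 0.1025], 0.61)]
```

View pics/w2.png

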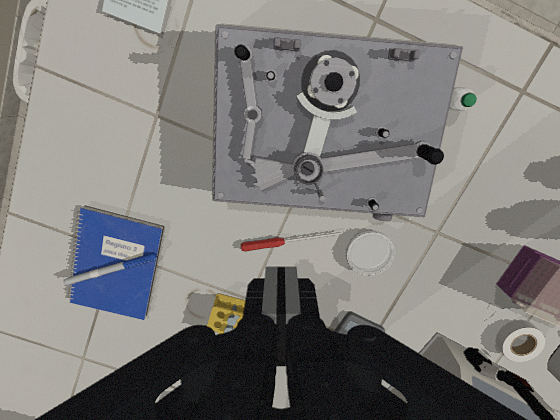

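The second wrist view shows the thumb pin top at (242,51) with free deck to its left and the lever's peg at (270,75). The post top is at (428,152), and the bar pivot is at (309,168). I'll check these against the networks by triangulating.

```bash
cat >> h.py <<'E'
W1=(np.array([0.56132553,-0.03285298,0.46302876]),np.array([0.82126569,-0.54569619,-0.09215732,0.13872762]))
W2=(np.array([0.59777932,0.11333855,0.46309417]),np.array([0.82154938,-0.54531178,-0.09200516,0.1386605]))
K=np.array(camera_params('wrist')['camera_matrix'])
def ray(uv,c): 
    d=R.from_quat(c[1]).apply(np.linalg.solve(K,[uv[0],uv[1],1.])); return d/np.linalg.norm(d)
def onz(uv,c,z): d=ray(uv,c); return c[0]+d*(z-c[0][2])/d[2]
def tri(a,b):
    A=0;y=0
    for uv,c in (a,b):
        d=ray(uv,c);P=np.eye(3)-np.outer(d,d);A=A+P;y=y+P@c[0]
    return np.linalg.solve(A,y)
E
python3 - <<'E'
from h import *
print('tri post top',tri(((311,51),W1),((427,151),W2)), 'tri pivot',tri(((184,74),W1),((309,168),W2)))
print('post z.123',onz((427,151),W2,.123),'pin z.119',onz((242,50),W2,.119),'pivot z~.09',onz((309,168),W2,.095))
print('peg', onz((270,75),W2,.09))
c=[onz(p,W2,.07) for p in [(220,25),(461,46),(213,200),(425,215)]]
for p in c: print(p.round(4))
print('yaw',np.degrees([np.arctan2(*(c[0]-c[2])[1::-1]),np.arctan2(*(c[1]-c[3])[1::-1]),np.arctan2(*(c[0]-c[1])[1::-1])-np.pi/2]))
E
```

```text
tri post top [ 0.5962905  -0.04762681  0.09696382] tri pivot [0.53289267 0.05440639 0.09455599]
post z.123 [ 0.59531165 -0.03583847  0.123     ] pin z.119 [0.60940164 0.15456793 0.119     ] pivot z~.09 [0.5328962  0.05449406 0.095     ]
peg [0.60021532 0.12548045 0.09      ]
[0.6236 0.188  0.07  ]
[ 0.6982 -0.0371  0.07  ]
[0.4529 0.1352 0.07  ]
[ 0.5301 -0.0944  0.07  ]
yaw [17.20138644 18.81017076 18.34555661]
```

```bash
python3 -m creep '0 0.2 -0.12 0 0.025; 0 0.4 -0.24 0 0.025; 0 0.6 -0.36 0 0.025; 0 0.765 -0.46 0.1 0.025; 0 0.765 -0.46 0.3 0.025; 0 0.765 -0.46 0.5 0.025; 0 0.765 -0.46 0.7 0.025; 0 0.765 -0.46 0.85 0.025; 0 0.765 -0.46 0.85 0.025; 0 0.765 -0.46 0.85 0.025' | tail -5
python3 - <<'E'
from h import *
o=st(); snap('wrist','w3.png')
for i in range(2):
  camera('wrist');sp(['thumb_pin','lever_pivot'],['wrist'])
sp(['thumb_pin','lever_pivot'],['side','top'])
E
```

```text
eef_pos: [0.599, 0.189, 0.1967]
tool_rot: [0.987, 0.16, 0.001, -0.0]
ft_force: [0.2, 0.7, -0.6]
grip_width: -0.0001
grasp_force: 0.0
t 6.45 p [0.599  0.189  0.1967] q [ 0.987  0.16   0.001 -0.   ] F [ 0.2  0.7 -0.6] w -0.0001
wrist thumb_pin [([0.6099, 0.1565, 0.1007], 0.9)]
wrist lever_pivot [([0.5578, 0.1325, 0.1044], 0.88)]
wrist thumb_pin [([0.6058, 0.1604, 0.1009], 0.63)]
wrist lever_pivot [([0.5578, 0.1294, 0.1018], 0.87)]
side thumb_pin [([0.607, 0.1561, 0.1036], 0.51)]
side lever_pivot [([0.5608, 0.128, 0.1032], 0.59)]
top thumb_pin [([0.6072, 0.152, 0.1052], 0.53)]
top lever_pivot []
```

View pics/w3.png

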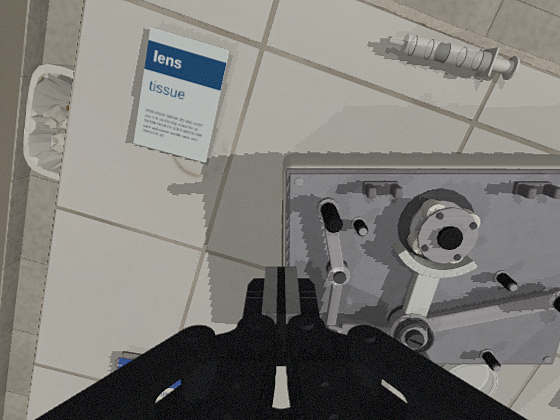

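The fingers, at (280,290), are about 33 mm to the left of the thumb pin, at (332,213). The deck under them is clear, so I'll descend and push gently, watching the force.

```bash
python3 -m creep '0 0 0 0.2 0; 0 0 0 0.4 0; 0 0 0 0.55 0; 0 0 0 0.55 0; 0 0 0.05 0.55 0; 0 0 0.1 0.55 0; 0 0 0.15 0.55 0; 0 0 0.15 0.55 0' | tail -6
python3 -m creep '0 0 0.02 0 0; 0 0 0.04 0 0; 0 0 0.04 0 0' | tail -5
```

```text
clock: 8.0
eef_pos: [0.6063, 0.1678, 0.1142]
tool_rot: [0.987, 0.16, 0.001, -0.001]
ft_force: [0.1, 1.9, 2.3]
grip_width: 0.0004
grasp_force: 1.6
eef_pos: [0.608, 0.1627, 0.1141]
tool_rot: [0.987, 0.16, 0.001, -0.0]
ft_force: [0.6, 2.5, 3.9]
grip_width: -0.0002
grasp_force: 3.4
```

```bash
python3 -m creep '0 0 0.03 0 0; 0 0 0.06 0 0; 0 0 0.06 0 0' | tail -5
python3 - <<'E'
from h import *
o=st(); snap('wrist','w4.png')
sp(['thumb_pin','lever_pivot','post','bar_pivot'],['wrist'])
E
```

```text
eef_pos: [0.6116, 0.1531, 0.114]
tool_rot: [0.987, 0.16, 0.001, -0.0]
ft_force: [1.6, 5.0, 6.1]
grip_width: -0.0003
grasp_force: 4.4
t 8.75 p [0.6116 0.1531 0.114 ] q [ 0.987  0.16   0.001 -0.   ] F [1.6 5.  6.1] w -0.0003
wrist thumb_pin [([0.6145, 0.1395, 0.101], 0.83)]
wrist lever_pivot [([0.6126, 0.146, 0.0992], 0.7), ([0.5587, 0.1308, 0.101], 0.61)]
wrist post []
wrist bar_pivot []
```

View pics/w4.png

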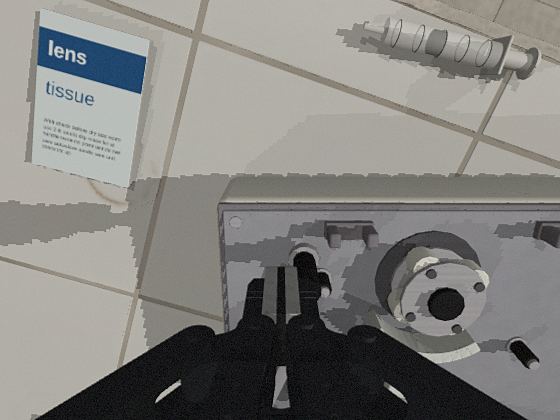

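```bash
python3 -m creep '0 0 0.02 0 0; 0 0 0.04 0 0; 0 0 0.04 0 0; 0 0 0.04 0 0' | tail -5; python3 -m creep '0 0 0.02 0 0; 0 0 0.02 0 0; 0 0 0.02 0 0' | tail -5
python3 - <<'E'
from h import *
camera('wrist'); sp(['thumb_pin','lever_pivot'],['wrist'])
E
```

```text
eef_pos: [0.6129, 0.1484, 0.1139]
tool_rot: [0.987, 0.16, 0.001, -0.001]
ft_force: [-0.5, 6.1, 5.8]
grip_width: 0.0001
grasp_force: 5.2
eef_pos: [0.6131, 0.1477, 0.1139]
tool_rot: [0.987, 0.161, 0.001, -0.003]
ft_force: [-0.7, 11.2, 5.3]
grip_width: -0.0002
grasp_force: 7.4
wrist thumb_pin [([0.6136, 0.1378, 0.1019], 0.87)]
wrist lever_pivot [([0.5601, 0.1315, 0.1022], 0.75)]
```

```bash
python3 -m creep '0 0 0.03 0 0; 0 0 0.03 0 0; 0 0 0.03 0 0' | tail -5
python3 -m creep '0 0 -0.1 0 0; 0 0 -0.2 0 0; 0 0 -0.3 0 0; 0 0 -0.4 0 0; 0 0 -0.45 0 0; 0 0 -0.45 -0.3 0; 0 0 -0.45 -0.6 0; 0 0 -0.45 -0.8 0; 0 0 -0.45 -0.8 0; 0 0 -0.45 -0.8 0' | tail -5
python3 - <<'E'
from h import *
st(); camera('wrist'); camera('side');camera('top')
sp(['thumb_pin','lever_pivot','post','bar_pivot'],['wrist','side','top'])
E
```

```text
eef_pos: [0.6134, 0.1469, 0.1139]
tool_rot: [0.987, 0.162, 0.0, -0.006]
ft_force: [-4.4, 19.0, 6.2]
grip_width: -0.0001
grasp_force: 11.7
eef_pos: [0.5938, 0.201, 0.2319]
tool_rot: [0.987, 0.162, -0.001, -0.001]
ft_force: [0.3, -0.4, -0.2]
grip_width: -0.0002
grasp_force: 0.0
t 11.65 p [0.5938 0.201  0.2319] q [ 0.987  0.162 -0.001 -0.001] F [ 0.3 -0.4 -0.2] w -0.0002
wrist thumb_pin [([0.6084, 0.1542, 0.0992], 0.87)]
wrist lever_pivot [([0.5548, 0.1332, 0.1019], 0.77)]
wrist post [([0.5275, -0.0653, 0.1009], 0.67), ([0.5304, 0.0567, 0.106], 0.41)]
wrist bar_pivot [([0.5298, 0.0564, 0.1057], 0.71)]
side thumb_pin [([0.6114, 0.1554, 0.1026], 0.52), ([0.5582, 0.131, 0.0992], 0.33)]
side lever_pivot [([0.5579, 0.1285, 0.1028], 0.59)]
side post [([0.5319, -0.0639, 0.1091], 0.66)]
side bar_pivot [([0.5336, 0.0549, 0.1075], 0.75)]
top thumb_pin [([0.6097, 0.1504, 0.1021], 0.56)]
top lever_pivot [([0.5656, 0.129, 0.1036], 0.67)]
top post [([0.5371, -0.0677, 0.1102], 0.86)]
top bar_pivot [([0.5274, 0.0575, 0.103], 0.94), ([0.4215, 0.0227, 0.0025], 0.26)]
```

The lever went against its stop at 19 N and sprang back. All three cameras show the arm home, with the post at about (0.532,-0.065) from the (0.530,0.056) pivot, which is the direction expected at joint 0. Next I go in front of the post.

```bash
python3 -m creep '0 -0.15 0.2 0 0; 0 -0.3 0.4 0 0; 0 -0.45 0.6 0 0; 0 -0.6 0.785 0 0; 0 -0.6 0.785 0 0; 0 -0.6 0.785 0 0' | tail -5
python3 -m creep '0 -0.15 0.2 0 0; 0 -0.3 0.4 0 0; 0 -0.45 0.6 0 0; 0 -0.6 0.785 0 0; 0 -0.6 0.785 0.1 0; 0 -0.6 0.785 0.1 0' | tail -5
python3 - <<'E'
from h import *
print('peg',tri(((263,121),W1),((374,205),W2)))
o=st(); snap('wrist','w5.png')
for i in range(2): camera('wrist'); sp(['post','bar_pivot'],['wrist'])
c=camera_params('wrist'); print(c['eye'],c['attitude'])
E
```

```text
eef_pos: [0.5471, 0.0614, 0.2331]
tool_rot: [0.987, 0.163, 0.0, -0.001]
ft_force: [0.2, -0.5, 0.8]
grip_width: -0.0004
grasp_force: 0.0
eef_pos: [0.4989, -0.0782, 0.216]
tool_rot: [0.987, 0.163, -0.001, -0.002]
ft_force: [0.3, 0.3, -1.0]
grip_width: 0.0
grasp_force: 0.0
peg [ 0.52037795 -0.03058775  0.08158558]
t 13.9 p [ 0.4989 -0.0782  0.216 ] q [ 0.987  0.163 -0.001 -0.002] F [ 0.3  0.3 -1. ] w 0.0
wrist post [([0.5293, -0.0682, 0.1048], 0.85)]
wrist bar_pivot [([0.5295, 0.0559, 0.1066], 0.6)]
wrist post [([0.5312, -0.0685, 0.0994], 0.87), ([0.575, 0.051, -0.0047], 0.28)]
wrist bar_pivot [([0.5297, 0.0565, 0.1058], 0.83), ([0.4189, 0.0239, -0.0012], 0.41)]
[ 0.58029113 -0.05121656  0.35778841] [ 0.80179269 -0.57408213 -0.09768173  0.13422544]
```

View pics/w5.png

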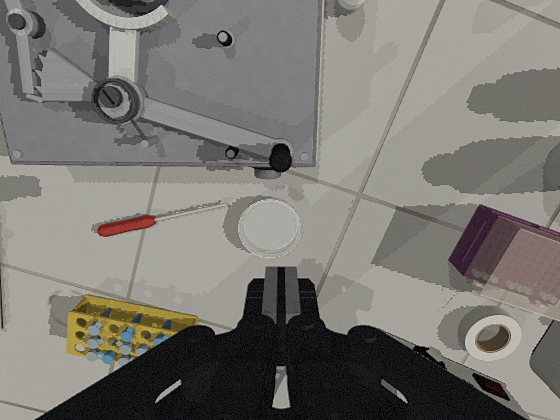

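The home post is at (280,156), with the fingers in front of it and lined up sideways. The front peg, at (232,153), is well to the left, and the dish, at (270,228), is far below fingertip height. I'll descend and push.

```bash
python3 -m creep '0 0 0.02 0.2 0; 0 0 0.02 0.4 0; 0 0 0.02 0.6 0; 0 0 0.02 0.68 0; 0 0 0.02 0.68 0; 0 0.04 0.02 0.68 0; 0 0.08 0.02 0.68 0; 0 0.11 0.02 0.68 0; 0 0.14 0.02 0.68 0; 0 0.14 0.02 0.68 0' | tail -5
python3 -m creep '0 0.03 0 0 0; 0 0.06 0 0 0; 0 0.08 0 0 0; 0 0.08 0 0 0' | tail -5
python3 - <<'E'
from h import *
o=st()
for i in range(3): camera('wrist'); sp(['post','bar_pivot'],['wrist'])
camera('side');camera('top');sp(['post'],['side','top'])
E
```

```text
eef_pos: [0.5195, -0.0757, 0.1155]
tool_rot: [0.987, 0.162, -0.001, -0.001]
ft_force: [-4.7, -2.9, 2.6]
grip_width: -0.0005
grasp_force: 2.3
eef_pos: [0.5292, -0.074, 0.1151]
tool_rot: [0.987, 0.162, -0.003, 0.001]
ft_force: [-7.1, -8.6, 3.1]
grip_width: -0.0001
grasp_force: 4.5
t 16.0 p [ 0.5292 -0.074   0.1151] q [ 0.987  0.162 -0.003  0.001] F [-7.1 -8.6  3.1] w -0.0001
wrist post [([0.5421, -0.0654, 0.1013], 0.64)]
wrist bar_pivot []
wrist post [([0.5423, -0.0647, 0.1014], 0.61)]
wrist bar_pivot []
wrist post [([0.5429, -0.0663, 0.1023], 0.9), ([0.5776, 0.0461, -0.002], 0.5)]
wrist bar_pivot []
side post [([0.6609, -0.084, -0.0018], 0.58)]
top post []
```

There is a side force of about 6 N, so I'll look before going on.

```bash
python3 - <<'E'
from h import *
o=st(); im=camera('wrist'); cv2.imwrite('pics/w6.png',cv2.resize(im[120:400,160:440,::-1],None,fx=2,fy=2,interpolation=cv2.INTER_CUBIC))
E
```

```text
t 16.65 p [ 0.5292 -0.074   0.1151] q [ 0.987  0.161 -0.003  0.001] F [-6.2 -8.6  3.5] w -0.0002
```

View pics/w6.png

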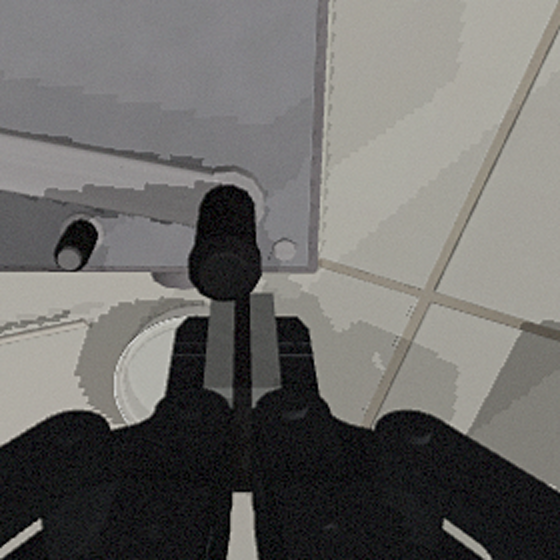

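The fingers push only on the post, which is 4–5 mm left of their middle. The peg is clear, so the side force is sliding friction. I'll follow the post's arc to the right as I push.

```bash
python3 -m creep '0 0.02 0.01 0 0; 0 0.04 0.02 0 0; 0 0.06 0.02 0 0; 0 0.06 0.02 0 0' | tail -5
python3 - <<'E'
from h import *
o=st()
for i in range(3): camera('wrist'); sp(['post'],['wrist'])
E
```

```text
eef_pos: [0.5393, -0.0724, 0.1146]
tool_rot: [0.987, 0.162, -0.002, -0.001]
ft_force: [-4.5, -4.6, -1.3]
grip_width: -0.0002
grasp_force: 2.6
t 17.2 p [ 0.5393 -0.0724  0.1146] q [ 0.987  0.162 -0.002 -0.001] F [-4.5 -4.6 -1.3] w -0.0002
wrist post []
wrist post [([0.5511, -0.065, 0.1034], 0.83)]
wrist post [([0.5501, -0.064, 0.1027], 0.85)]
```

```bash
for i in 1; do python3 -m creep '0 0.01 0.005 0 0; 0 0.02 0.005 0 0; 0 0.02 0.005 0 0' | tail -5|sed -n '1p;3p'; python3 -m creep '0 0.01 0.005 0 0; 0 0.02 0.005 0 0; 0 0.02 0.005 0 0' | tail -5|sed -n '1p;3p';python3 -m creep '0 0.01 0.005 0 0; 0 0.02 0.005 0 0; 0 0.02 0.005 0 0; 0 0.02 0.005 0 0; 0 0.02 0.005 0 0' | tail -5|sed -n '1p;3p'; done
python3 - <<'E'
from h import *
o=st()
for i in range(3): camera('wrist'); sp(['post'],['wrist'])
E
```

```text
eef_pos: [0.5422, -0.072, 0.1146]
ft_force: [-5.1, -4.5, 0.0]
eef_pos: [0.5452, -0.0714, 0.1146]
ft_force: [-3.7, -3.6, 0.4]
eef_pos: [0.5474, -0.071, 0.1144]
ft_force: [-6.4, -4.1, 1.7]
t 18.88 p [ 0.5474 -0.071   0.1144] q [ 0.987  0.162 -0.003 -0.001] F [-6.4 -4.1  1.7] w 0.0
wrist post [([0.5616, -0.0639, 0.101], 0.66)]
wrist post [([0.5602, -0.0644, 0.1019], 0.91)]
wrist post [([0.5609, -0.0624, 0.1022], 0.95)]
```

The estimate is 0.23–0.26. I'll back off in small steps to find where the pawl takes the load, which is exactly 0.18. That calibrates the angle.

```bash
f(){ tail -5|sed -n '1p;3p;5p'|tr '\n' ' ';echo; }
python3 -m creep '0 -0.01 0 0 0; 0 -0.02 0 0 0; 0 -0.02 0 0 0; 0 -0.02 0 0 0' | f
python3 -m creep '0 -0.01 0 0 0; 0 -0.01 0 0 0; 0 -0.01 0 0 0' | f
python3 -m creep '0 -0.01 0 0 0; 0 -0.01 0 0 0; 0 -0.01 0 0 0' | f
python3 -m creep '0 -0.01 0 0 0; 0 -0.01 0 0 0; 0 -0.01 0 0 0' | f
python3 -m creep '0 -0.01 0 0 0; 0 -0.01 0 0 0; 0 -0.01 0 0 0' | f
python3 -m creep '0 -0.01 0 0 0; 0 -0.01 0 0 0; 0 -0.01 0 0 0' | f
```

```text
eef_pos: [0.5451, -0.0716, 0.1145] ft_force: [-5.2, -2.5, 0.8] grasp_force: 2.7 
eef_pos: [0.5438, -0.0719, 0.1145] ft_force: [-5.0, -1.7, 0.4] grasp_force: 2.6 
eef_pos: [0.5426, -0.0721, 0.1146] ft_force: [-5.3, -0.7, -1.0] grasp_force: 2.5 
eef_pos: [0.5415, -0.0724, 0.1146] ft_force: [-4.5, -0.2, -0.9] grasp_force: 2.4 
eef_pos: [0.5402, -0.0727, 0.1146] ft_force: [-5.1, 1.1, -2.0] grasp_force: 2.3 
eef_pos: [0.5398, -0.0736, 0.1152] ft_force: [-4.0, 0.2, -2.3] grasp_force: 2.1
```

```bash
f(){ tail -5|sed -n '1p;3p;5p'|tr '\n' ' ';echo; }
python3 -m creep '0 -0.01 0 0 0; 0 -0.01 0 0 0; 0 -0.01 0 0 0' | f
python3 -m creep '0 -0.01 0 0 0; 0 -0.01 0 0 0; 0 -0.01 0 0 0' | f
python3 -m creep '0 -0.01 0 0 0; 0 -0.01 0 0 0; 0 -0.01 0 0 0' | f
python3 - <<'E'
from h import *
o=st()
for i in range(3): camera('wrist'); sp(['post'],['wrist'])
E
```

```text
eef_pos: [0.5394, -0.0745, 0.1158] ft_force: [-2.0, 0.1, -1.4] grasp_force: 1.3 
eef_pos: [0.5385, -0.0749, 0.1161] ft_force: [-0.1, -0.5, -0.0] grasp_force: 0.0 
eef_pos: [0.5361, -0.0752, 0.1156] ft_force: [0.3, -0.3, -0.8] grasp_force: 0.0 
t 22.68 p [ 0.5361 -0.0752  0.1156] q [ 0.987  0.163 -0.    -0.001] F [ 0.3 -0.3 -0.8] w 0.0002
wrist post [([0.5505, -0.0654, 0.1014], 0.93)]
wrist post [([0.5528, -0.0619, 0.1024], 0.87)]
wrist post [([0.5511, -0.0645, 0.0974], 0.89)]
```

The arm rests on click 1, because contact was lost at TCP (0.5389,-0.0748), which is joint 0.18. I'll push back to about 8 mm past that point, roughly 0.245, and hold.

```bash
python3 -m creep '0 0.02 0.005 0 0; 0 0.04 0.01 0 0; 0 0.06 0.01 0 0; 0 0.08 0.01 0 0; 0 0.08 0.01 0 0; 0 0.08 0.01 0 0; 0 0.08 0.01 0 0; 0 0.08 0.01 0 0' | tail -5
python3 - <<'E'
from h import *
o=st(); d=(o['eef_pos'][:2]-[.5389,-.0748])@[.947,.321]; print('past',d,'joint',.3-np.arcsin(np.sin(.12)-d/.12))
for i in range(3): camera('wrist'); sp(['post'],['wrist'])
camera('side'); sp(['thumb_pin'],['wrist','side']); st()
E
```

```text
eef_pos: [0.5468, -0.0735, 0.1152]
tool_rot: [0.987, 0.162, -0.001, -0.001]
ft_force: [-5.4, -2.3, 2.2]
grip_width: -0.0005
grasp_force: 2.7
t 23.98 p [ 0.5468 -0.0735  0.1152] q [ 0.987  0.162 -0.001 -0.001] F [-5.4 -2.3  2.2] w -0.0005
past 0.007903399542864575 joint 0.2461233948497748
wrist post [([0.5583, -0.0628, 0.0995], 0.86)]
wrist post [([0.5569, -0.0638, 0.1006], 0.82)]
wrist post [([0.5571, -0.0635, 0.1021], 0.72)]
wrist thumb_pin []
side thumb_pin []
t 24.43 p [ 0.5468 -0.0734  0.1152] q [ 0.987  0.162 -0.001 -0.001] F [-4.1 -2.6  2. ] w 0.0001
```

```bash
python3 -c "
from h import *
print(ticket.job_done())"
```

```text
the job is handed in; nothing more can be done
None
```

I released the pump's arm to home, then pushed it past the first click. The robot is holding it there at about 0.24–0.25 rad (6–8 mm past the click) with about 5 N, and the screwdriver, dish and vial were not touched; the job is handed in, but no verdict came back.

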